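# Hold down the punch's sprung plunger with the release pin

## Task

Draw the slim pin out of its stand, pass its tip down through the punch's eyelet and press the sprung plunger below fully down to its hard stop. Finish holding it there for a colleague: pin upright and still gripped by its handle, pressing with about 1 to 2 kg and never hard enough to bend it (6 kg). Leave the other pin in the stand and the bowls, spray can and mug undisturbed.

Things in the scene. Friction and masses are not known exactly. Their poses are not given: they have to be found in the camera images.
- slim_pin: Release pin, 115 mm long, about 60 g: a bare straight steel shaft 8 mm in diameter and 80 mm long, its lowest 3 mm tapering to 5 mm, below a round black plastic handle 22 mm in diameter and 35 mm high. Its origin is the centre of the shaft's tip, z points up along the shaft to the handle. It stands upright in one of the stand's two sockets (either one), 35 mm deep, with 45 mm of slender shaft and the handle showing.
- pin_tip (a point): The lower end of the slim pin (same point as its origin).
- pin_grip (a point): Middle of the slim pin's handle, on its axis, 97.5 mm above the tip: grip it here, from above.
- stepped_pin: The other pin, to be left in the stand: stubby, an 18 mm thick steel shoulder 40 mm long standing on the stand's top and a black handle 30 mm in diameter and 30 mm high above it, its top about 115 mm above the desk. Origin at its lower end, 20 mm down in the socket; z up.
- stand: Grey plastic pin stand, a block 140 mm (its x) by 60 mm (its y) by 45 mm high, fixed to the desk; origin at the centre of its underside. Its two sockets are in a row along its x axis, at x = -40 and +40 mm, 9.5 mm wide and 35 mm deep. Grip a pin with the fingers closing along the stand's y axis, so that they stay clear of the neighbour.
- punch: Beige desktop punch, fixed to the desk. Origin on the desk right below the eyelet; z up. Base 90 mm (its x) by 200 mm (its y, from -45 to +155), 30 mm high. A column on its +y side (y = 83 to 148 mm) carries an overhanging arm up to 110 mm high (x +-22 mm, from y = +24 mm) and the steel eyelet plate at its end; a black lever leans up and away beyond the column, to y = 245 mm and 175 mm high.
- eyelet (a point): Centre of the eyelet's upper mouth, 105 mm above the desk: a vertical round hole of 12 mm, slightly chamfered, in a steel plate 10 mm thick and 44 by 48 mm (top at 105 mm). Open air below the plate.
- plunger_top (a point): Centre of the top of the sprung plunger's steel head (22 mm in diameter), right below the eyelet on the same axis; at rest 70 mm above the desk, 35 mm below the eyelet's mouth. It goes straight down 12 mm until it meets the top of its steel collar (hard stop, head top 58 mm above the desk).
- plunger (a joint): Travel of the plunger in m: 0 = up, at rest; 0.012 = fully down on its hard stop. The spring takes about 4 N to start and 9.5 N at the stop, beyond which it is rigid.
- bowls: Bystander: stack of white foam bowls, 110 mm in diameter and 82 mm high; origin under its centre.
- spray_can: Bystander: spray can, 52 mm in diameter and 170 mm high; origin under its centre.
- mug: Bystander: white mug, 76 mm in diameter and 90 mm high; origin under its centre.
Things that resemble listed ones, but are neither listed nor needed, are in the scene too. What is shaped like the stand but orange or purple is not meant.

How it is judged (in metres and radians):
On the way, in this order (a step that is already met when the one before it is completed fails the run):
1. the slim pin is gripped and drawn right out of the stand (height (world z) of pin_tip above 0.05 m and contact force between the fingers and slim_pin above 2 N), for 0.1 s.
2. the pin's tip is through the mouth of the eyelet, the pin upright (horizontal distance between pin_tip and eyelet below 0.004 m and angle between slim_pin's own z axis and vertical below 0.12 rad and z of pin_tip in the frame of eyelet below -0.006 m), for 0.1 s.
3. the pin presses the plunger down to its stop (horizontal distance between pin_tip and eyelet below 0.004 m and angle between slim_pin's own z axis and vertical below 0.12 rad and value of joint plunger above 0.0105 m and contact force between slim_pin and punch above 5 N), for 0.3 s.
At the end, for the whole second after the job is handed in: Slim pin gripped by its handle (within 30 mm of its middle), upright within 7 deg, tip on the plunger and within 4 mm of the eyelet axis; plunger down 10.5 mm or more at 5 to 35 N; fingers off the punch; stepped pin in its socket; bystanders within 30 mm of their starts (all of step 3 and contact force between the fingers and slim_pin above 2 N and distance between the grasp point and pin_grip below 0.03 m and contact force between slim_pin and punch below 35 N and distance between pin_tip and plunger_top below 0.005 m and contact force between the fingers and punch below 1 N and linear speed of slim_pin below 0.02 m/s and horizontal distance between stepped_pin and stand below 0.046 m and height (world z) of stepped_pin below 0.03 m and angle between stepped_pin's own z axis and vertical below 0.15 rad and distance of each of bowls, spray_can, mug from where it was at the start of the episode below 0.03 m); the arm keeps its last pose, push and grip.
It fails at once if the pin is forced: more than 60 N on the punch (contact force between slim_pin and punch above 60 N).
It fails at once if the stepped pin is drawn out of the stand (height (world z) of stepped_pin above 0.05 m).
It fails at once if the stack of bowls is pushed aside or knocked over (distance of bowls from where it was at the start of the episode above 0.03 m or angle between bowls's own z axis and vertical above 0.4 rad).
It fails at once if the spray can is pushed aside or knocked over (distance of spray_can from where it was at the start of the episode above 0.03 m or angle between spray_can's own z axis and vertical above 0.4 rad).
It fails at once if the mug is pushed aside or knocked over (distance of mug from where it was at the start of the episode above 0.03 m or angle between mug's own z axis and vertical above 0.4 rad).
It also fails if it takes over 51 s, if anything falls off the work surface, if the arm or the gripper's body presses on something with over 40 N, if the wrist force passes 120 N, or if a joint passes its speed limit or range.

## Robot

A 6-joint arm with a two-finger parallel gripper is mounted at the origin on the work surface. World frame = base frame: x ahead of the robot, y to its left, z up, the work surface at z = 0. Lengths are in mm, angles in rad, forces in N, time in s.
With the tool pointing down it reaches from about 250 to 775 mm from the base axis. Payload 4 kg.
Tool frame: the origin (TCP) lies midway between the tips of the shut fingers; the grasp point (between the pads) lies 19 mm behind it (ctrl.pinch_z is the distance from the TCP to the grasp point, in mm); x points along the fingers, y is the direction in which the jaws open and shut, and the axes are right-handed (so a half turn about x gives the same grasp; the last joint's range is limited). The gripper opens to 85 mm and grips with 20 to 120 N. Pads are 22 mm wide; open, the fingers measure 114 mm over their backs; the gripper's body (76 mm by 85 mm) begins 54 mm behind the grasp point. The pads swing forward as they close: fully open they stand 13 mm farther back than shut.
Start: joints at [1.023, 0.087, 1.371, -0, 1.684, -0.103], TCP at [236.663, 496.496, 231.341] pointing down, gripper open.
Joint ranges: [-3.1, 3.1], [-0.76, 2.03], [0.27, 2.55], [-1.08, 4.22], [0.17, 2.65], [-2.57, 2.57]. Speed limits (rad/s): [2.79, 2.79, 3.14, 3.14, 3.14, 3.14].

## Interface

Orientations are given as a unit quaternion [w, x, y, z].
In Python, from plant import ctrl gives the robot as it stands.
- The arm moves only by the tool servo_tool, never from a script. Its argument "targets" is a list that holds one entry, the list of rows, each a list of 6 numbers: the shift along the tool's x, y, z in cm, then the turn, a rotation vector about the tool's x, y, z in degrees. In form: [[[tx, ty, tz, ax, ay, az], ...]]. A call has 1 to 12 rows; each row shifts and turns the commanded pose from where the row before left it, along the tool's axes as they then stand; what a row does not reach is not made up. A row lasts 1/8 s, in which the tool goes at most 62.5 mm and 10.7 degrees, less where a joint would pass 70% of its speed; a pose out of reach is approached as far as the arm can. A call is refused whole if a number of a shift passes 6.25 or a number of a turn 10.7, either way. A call with a gripper value outside its range is refused whole. "claw" is the opening, from 0 (shut) to 1 (fully open), set as the call begins (left out, the last holds). The fingers move at their own pace and stop on an object; "force" is the grip in N (left out, the last holds). Time passes only in rows, so rows that do not move let the fingers close. It gives the time, the measured TCP pose, the force and the opening at its end, in the units of the state.
- ctrl.get_obs(): the state, without advancing time (a new reading comes with each control period).
- ctrl.grab_frame(name): name is "scene" or "top" or "wrist"; returns a dict with "pixels" (400x640x3 uint8, blue, green, red), "camera_matrix" (3x3 intrinsics, pixels), "dist" ([k1, k2, p1, p2, k3] as OpenCV has them; the pictures are not rectified), "world_from_camera" (4x4, takes a point from camera to world coordinates); the wrist camera has in their place "T_tool_cam" (4x4, takes a point from camera to tool coordinates, whose origin is the TCP and whose axes are the tool frame's). Camera axes: x right, y down, z forward; pixel columns grow to the right and rows downward; lengths in mm; the calibration is good to about 2 mm. A picture is of the moment at which its call begins: read the wrist's pose just before it. There is no depth.
- ctrl.sign_off(): hands the job in, once; it reports no verdict.
Trained networks look in the newest picture that a camera, given by its name, has taken for a name from the list of things; names that differ only in an ending like _2 or _b are one class to them, and where a whole thing is asked for, a point or a joint stands for the part that bears it (a point fixed in the world has none). Each returns a list of dicts, best first, with "p" (0 to 1); they miss things now and then, are a little off and sometimes report something else, mostly with a low value. They report only what shows in the picture. A call takes as long as a camera call. They do not tell look-alikes from the thing itself.
- ctrl.masks_of(query, camera): "region" (400x640 bool, what is visible of it).
- ctrl.pinpoint(query, camera): "centre" ([x, y, z] in mm, in world coordinates, good to about 4 mm: a listed point, or the origin of a listed thing).
The state is a dict: "time": time; "joints": joint angles; "joint_vel": joint speeds; "joint_efforts": joint torques, N m; "tcp_pos": TCP position; "tcp_rot": TCP orientation; "contact_force": force on the tool from outside, world axes, zero at the start; "torque": the same for the moment, N m; "gripper_width": finger opening in mm.
Only numpy, scipy, OpenCV 4.12 (cv2) and the standard library are available. Lean on these libraries where they do the work, as an engineer would, in place of code of your own. Each camera call takes 0.05 s, during which the arm holds its last target.

## Working session

There is one attempt and no reset: what is moved stays moved. The work goes in short steps, Python scripts to look and compute and a tool call to move; the robot and the scene stay as the last step left them, time stands still between calls to the robot, and variables do not carry over. Pictures are saved under pics/ and viewed, and the job is handed in when it is done.

Besides the shell and the picture viewer there is one more tool, called after "Request:" by a JSON object that holds its "fn" and its "kwargs". servo_tool: Moves the arm, as the interface text tells. Its arguments: {"type":"object","properties":{"targets":{"type":"array","items":{"type":"array","items":{"type":"array","items":{"type":"number"}}}},"claw":{"type":"number"},"force":{"type":"number"}},"required":["targets"]}

```bash
ls; mkdir -p pics; cat > h.py <<'E'
from plant import ctrl
import numpy as np, cv2
from scipy.spatial.transform import Rotation as R
def frame(n,fn=None):
    f=ctrl.grab_frame(n)
    if fn: cv2.imwrite('pics/'+fn,f['pixels'])
    return f
def rot(o):
    q=o['tcp_rot']; return R.from_quat([q[1],q[2],q[3],q[0]]).as_matrix()
E
python3 - <<'E'
from h import *
np.set_printoptions(precision=3,suppress=True)
print(ctrl.get_obs())
for n in ['scene','top','wrist']:
    frame(n,n+'0.png')
    for q in ['slim_pin','stepped_pin','stand','punch','eyelet','plunger_top','pin_grip','bowls','spray_can','mug']:
        print(n,q,[(np.round(d['centre'],1).tolist(),round(d['p'],2)) for d in ctrl.pinpoint(q,n)])
print(ctrl.get_obs()['time'])
E
```

```text
pics
{'time': 0.0, 'joints': array([ 1.023,  0.088,  1.372,  0.   ,  1.684, -0.103]), 'joint_vel': array([ 0.001,  0.001, -0.   , -0.001, -0.   ,  0.001]), 'joint_efforts': array([ -0.002, -35.186, -31.327,  -0.   ,   0.011,   0.   ]), 'tcp_pos': array([236.366, 496.049, 230.114]), 'tcp_rot': array([ 0.689,  0.155,  0.69 , -0.157]), 'contact_force': array([ 0.282, -0.3  ,  0.187]), 'torque': array([-0.007,  0.01 , -0.026]), 'gripper_width': 85.3147136855389}
scene slim_pin [([479.4, -246.9, 10.9], 0.65)]
scene stepped_pin [([553.8, -270.6, 26.6], 0.9), ([517.7, -254.0, -2.5], 0.53)]
scene stand [([737.7, -278.3, -5.2], 0.87), ([470.3, -96.3, 1.0], 0.83), ([512.8, -258.0, -4.1], 0.6)]
scene punch [([562.6, 101.6, 1.8], 0.94)]
scene eyelet [([560.9, 104.3, 101.6], 0.79), ([703.2, 44.4, 0.6], 0.61), ([477.0, -244.7, 110.9], 0.31)]
scene plunger_top [([560.4, 105.1, 67.1], 0.49)]
scene pin_grip [([474.3, -246.4, 108.7], 0.78), ([552.6, -269.4, 27.7], 0.25)]
scene bowls [([698.9, -76.5, 1.9], 0.82), ([551.4, -268.7, 28.0], 0.68), ([476.5, -246.1, 110.4], 0.18)]
scene spray_can [([715.1, 198.3, 1.1], 0.65)]
scene mug [([705.2, 46.1, -1.9], 0.83)]
top slim_pin [([479.9, -246.2, 12.2], 0.59), ([478.6, -248.5, 8.5], 0.56)]
top stepped_pin [([550.2, -271.2, 25.1], 0.45)]
top stand [([467.8, -99.5, -2.3], 0.97), ([737.3, -277.2, -0.6], 0.79), ([514.6, -258.5, -0.9], 0.63)]
top punch [([558.4, 99.9, 2.0], 0.93)]
top eyelet [([555.0, 104.5, 102.3], 0.96)]
top plunger_top [([557.6, 102.5, 71.0], 0.37), ([475.6, -251.0, 9.8], 0.2)]
top pin_grip [([475.4, -245.5, 105.2], 0.49)]
top bowls [([699.0, -73.9, 3.4], 0.69)]
top spray_can [([714.5, 199.7, -3.3], 0.89)]
top mug [([708.9, 49.8, 1.7], 0.83)]
wrist slim_pin []
wrist stepped_pin []
wrist stand []
wrist punch []
wrist eyelet []
wrist plunger_top []
wrist pin_grip []
wrist bowls []
wrist spray_can []
wrist mug []
1.65
```

View pics/scene0.png

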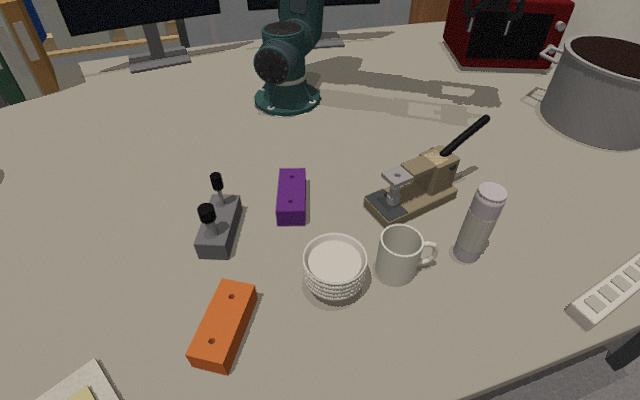

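View pics/top0.png

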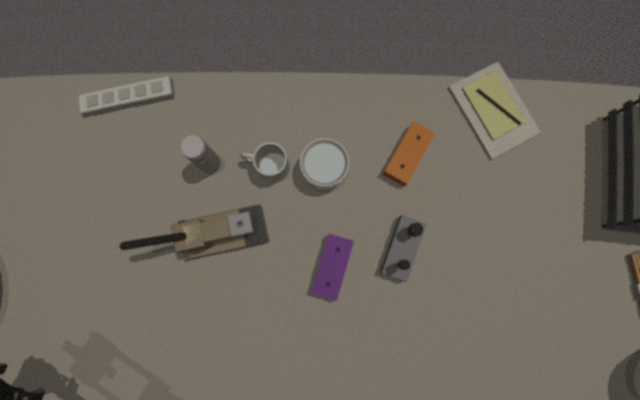

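View pics/wrist0.png

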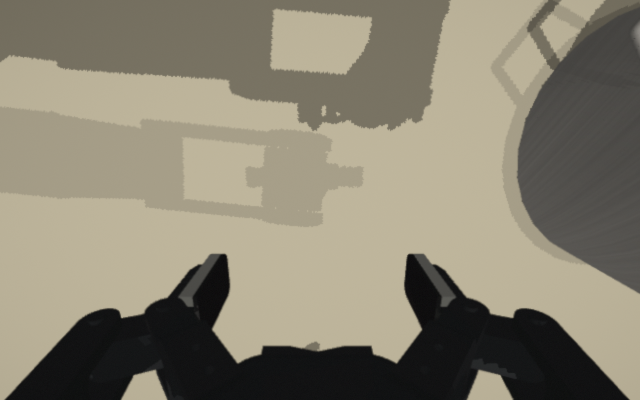

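The grey stand is the real one. Slim pin candidates are the handle at scene (216,182) / top (404,265), which is small with a thin shaft, and the thick stepped pin at scene (207,213) / top (414,230). The orange stand at scene (223,325) and the purple one at scene (291,195) are decoys. I'll check this in a close crop.

```bash
cat >> h.py <<'E'
def proj(f,P):
    T=np.linalg.inv(f['world_from_camera']); P=np.atleast_2d(P).astype(float)
    r,_=cv2.Rodrigues(T[:3,:3])
    return cv2.projectPoints(P,r,T[:3,3],f['camera_matrix'],np.array(f['dist'],float))[0].reshape(-1,2)
def ray(f,px):
    n=cv2.undistortPoints(np.array([[px]],float),f['camera_matrix'],np.array(f['dist'],float)).reshape(2)
    W=f['world_from_camera']; d=W[:3,:3]@np.array([n[0],n[1],1]); return W[:3,3],d/np.linalg.norm(d)
def atz(f,px,z):
    o,d=ray(f,px); return o+d*(z-o[2])/d[2]
E
python3 - <<'E'
from h import *
fs=frame('scene');ft=frame('top')
a=cv2.resize(fs['pixels'][160:270,180:260],None,fx=5,fy=5,interpolation=cv2.INTER_CUBIC)
b=cv2.resize(ft['pixels'][205:295,370:440],None,fx=5,fy=5,interpolation=cv2.INTER_CUBIC)
c=np.zeros((600,800,3),np.uint8);c[:550,:400]=a;c[:450,400:750]=b
cv2.imwrite('pics/crop1.png',c)
a=cv2.resize(fs['pixels'][110:230,355:495],None,fx=4,fy=4,interpolation=cv2.INTER_CUBIC)
b=cv2.resize(ft['pixels'][195:265,115:275],None,fx=4,fy=4,interpolation=cv2.INTER_CUBIC)
c=np.zeros((600,800,3),np.uint8);c[:480,:560]=a
cv2.imwrite('pics/crop2.png',c);cv2.imwrite('pics/crop3.png',b)
for n,f in (('scene',fs),('top',ft)):
    print(n,f['world_from_camera'][:3,3],f['camera_matrix'][0,0])
E
```

```text
scene [1062.6885352  -211.18372489  580.54810648] 369.62335627679346
top [ 472.79417489  -62.28512193 1102.7291455 ] 469.41295553479443
```

View pics/crop1.png

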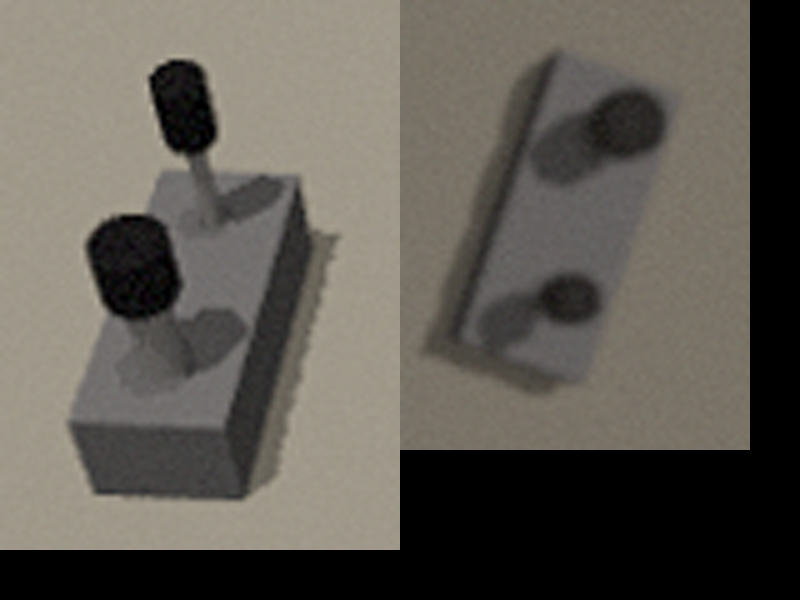

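View pics/crop2.png

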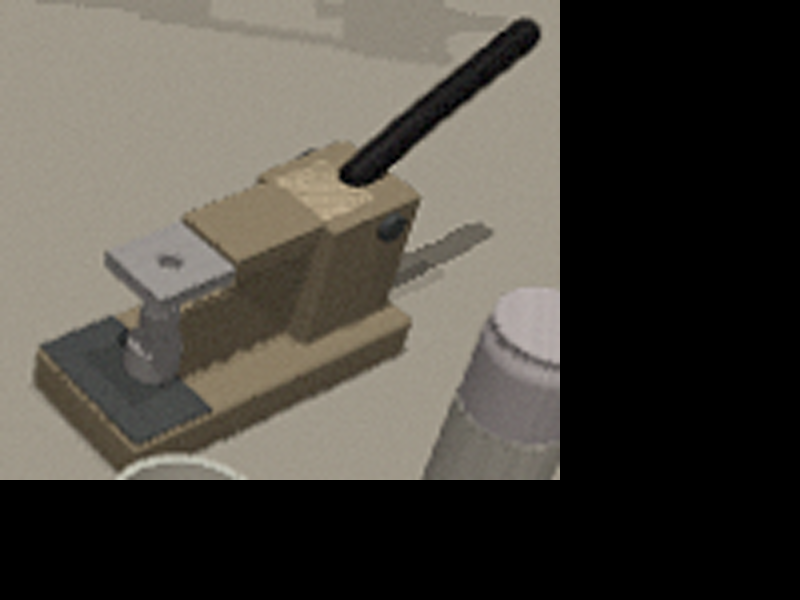

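View pics/crop3.png

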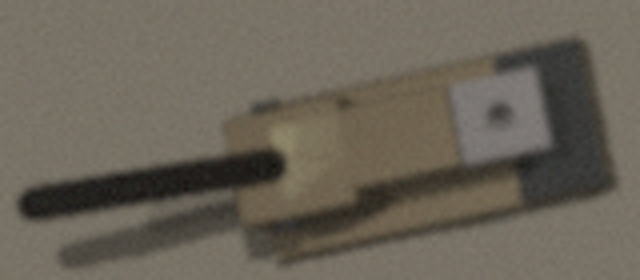

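```bash
python3 - <<'E'
from h import *
np.set_printoptions(precision=1,suppress=True)
fs=frame('scene');ft=frame('top')
def tri(a,b):
    (o1,d1),(o2,d2)=a,b
    A=np.stack([d1,-d2],1); s=np.linalg.lstsq(A,o2-o1,rcond=None)[0]
    p,q=o1+d1*s[0],o2+d2*s[1]; return (p+q)/2,np.linalg.norm(p-q)
e=(238.9+.5,223.1);es=(397.3,175.1)
print('eye top',atz(ft,e,105),'scene',atz(fs,es,105),tri(ray(ft,e),ray(fs,es)))
h=(403.6,264.2);hs=(180+180/5-.4,160+73/5-.4)
print('handle top: top',atz(ft,h,125),'scene',atz(fs,hs,125),tri(ray(ft,h),ray(fs,hs)))
sb=(180+207/5-.4,160+224/5-.4)
print('shaft base scene',atz(fs,sb,45))
h2=(370+(628-400)/5-.4,205+123/5-.4)
print('stepped top',atz(ft,h2,115))
# stand top corners
for c in [(560,50),(682,92),(585,382),(457,337)]:
    print('corner',atz(ft,(370+(c[0]-400)/5-.4,205+c[1]/5-.4),45))
# punch: eyelet plate corners in top crop
for c in [(448,86),(540,68),(552,150),(463,166)]:
    print('plate',atz(ft,(115+c[0]/4-.4,195+c[1]/4-.4),105))
for n,z in (('bowls',82),('mug',90)):pass
E
```

```text
eye top [557.5 103.  105. ] scene [562.9 103.1 105. ] (array([558.3, 104.7, 100.9]), np.float64(2.1508025279793834))
handle top: top [ 475.1 -244.2  125. ] scene [ 479.5 -244.4  125. ] (array([ 475.2, -244.8,  121.6]), np.float64(0.19484341787901915))
shaft base scene [ 479.8 -248.9   45. ]
stepped top [ 549.2 -271.3  115. ]
corner [ 587.5 -255.2   45. ]
corner [ 569.  -311.2   45. ]
corner [ 437.8 -265.8   45. ]
corner [ 457.5 -208.    45. ]
plate [572.1 131.3 105. ]
plate [582.6  81.9 105. ]
plate [538.7  74.  105. ]
plate [529.3 121.5 105. ]
```

```bash
cat >> h.py <<'E'
def plan(target,yaw=None):
    """target TCP xyz mm; yaw = world angle (deg) of jaw axis; prints shift in tool axes (cm) after turning and turn rotvec deg"""
    o=ctrl.get_obs(); M=rot(o); p=np.array(o['tcp_pos'])
    if yaw is None: yaw=np.degrees(np.arctan2(M[1,1],M[0,1]))
    y=np.array([np.cos(np.radians(yaw)),np.sin(np.radians(yaw)),0]); x=np.array([0,0,-1.]); T=np.stack([x,y,np.cross(x,y)],1)
    rv=np.degrees(R.from_matrix(M.T@T).as_rotvec())
    print('t',round(o['time'],2),'tcp',p.round(1),'cur yaw',np.degrees(np.arctan2(M[1,1],M[0,1])).round(2))
    print('shift in cur axes cm',(M.T@(np.array(target)-p)/10).round(3),'in final axes',(T.T@(np.array(target)-p)/10).round(3),'turn',rv.round(2))
E
python3 - <<'E'
from h import *
np.set_printoptions(precision=3,suppress=True)
o=ctrl.get_obs();print(rot(o),o['joints'])
for yw in (70.8,-109.2): plan([477,-246,230],yw)
f=ctrl.grab_frame('wrist');print(f['T_tool_cam'],f['camera_matrix'])
from plant import ctrl
print([a for a in dir(ctrl) if a[0]!='_'],ctrl.pinch_z)
E
```

```text
[[ 0.     0.43   0.903]
 [ 0.     0.903 -0.43 ]
 [-1.     0.     0.   ]] [ 1.023  0.087  1.371  0.     1.684 -0.103]
t 1.85 tcp [236.7 496.5 231.3] cur yaw 64.51
shift in cur axes cm [  0.128 -56.683  53.644] in final axes [  0.133 -62.216  47.115] turn [-6.29  0.   -0.01]
t 1.85 tcp [236.7 496.5 231.3] cur yaw 64.51
shift in cur axes cm [  0.128 -56.683  53.644] in final axes [  0.133  62.216 -47.115] turn [173.71  -0.01  -0.  ]
[[   0.001   -0.291    0.957 -141.945]
 [   1.       0.001   -0.001    0.685]
 [  -0.001    0.957    0.291  -75.014]
 [   0.       0.       0.       1.   ]] [[301.137   0.    316.634]
 [  0.    301.137 201.591]
 [  0.      0.      1.   ]]
['IKError', 'get_obs', 'grab_frame', 'masks_of', 'pinch_z', 'pinpoint', 'sign_off'] 18.700000000000003
```

Request:
{"fn": "servo_tool", "kwargs": {"targets": [[[0,0,0,-6.3,0,0],[0,-3.9,2.95,0,0,0],[0,-3.9,2.95,0,0,0],[0,-3.9,2.95,0,0,0],[0,-3.9,2.95,0,0,0],[0,-3.9,2.95,0,0,0],[0,-3.9,2.95,0,0,0],[0,-3.9,2.95,0,0,0],[0,-3.9,2.95,0,0,0]]]}}

```text
time: 3.02
tcp_pos: [357.3, 122.8, 231.6]
tcp_rot: [0.698, 0.118, 0.697, -0.118]
contact_force: [-0.0, 0.2, -0.5]
gripper_width: 85.4
```

Request:
{"fn": "servo_tool", "kwargs": {"targets": [[[0,-3.9,2.95,0,0,0],[0,-3.9,2.95,0,0,0],[0,-3.9,2.95,0,0,0],[0,-3.9,2.95,0,0,0],[0,-3.9,2.95,0,0,0],[0,-3.9,2.95,0,0,0],[0,-3.9,2.95,0,0,0],[0,-3.9,2.95,0,0,0]]]}}

```text
time: 4.03
tcp_pos: [477.7, -249.6, 231.4]
tcp_rot: [0.697, 0.118, 0.697, -0.118]
contact_force: [0.5, -1.0, -0.6]
gripper_width: 85.5
```

```bash
python3 - <<'E'
from h import *
np.set_printoptions(precision=3,suppress=True)
plan([477,-246,230],70.8)
frame('wrist','w1.png')
for q in ['slim_pin','stepped_pin','pin_grip','stand']:
    print(q,[(np.round(d['centre'],1).tolist(),round(d['p'],2)) for d in ctrl.pinpoint(q,'wrist')])
plan([477,-246,230],70.8)
E
```

```text
t 4.03 tcp [ 477.7 -249.6  231.4] cur yaw 70.8
shift in cur axes cm [ 0.14   0.316 -0.188] in final axes [ 0.14   0.316 -0.187] turn [ 0.    0.03 -0.01]
slim_pin [([479.7, -242.1, 7.9], 0.86)]
stepped_pin [([547.0, -273.0, 21.4], 0.82), ([478.9, -247.2, 107.3], 0.17)]
pin_grip [([480.2, -245.0, 107.0], 0.88)]
stand [([468.9, -101.2, 1.5], 0.94), ([737.2, -273.8, -2.2], 0.67), ([512.3, -262.7, -0.7], 0.63)]
t 4.28 tcp [ 477.2 -247.5  231.1] cur yaw 70.81
shift in cur axes cm [ 0.108  0.139 -0.068] in final axes [ 0.107  0.139 -0.068] turn [ 0.01 -0.05 -0.05]
```

View pics/w1.png

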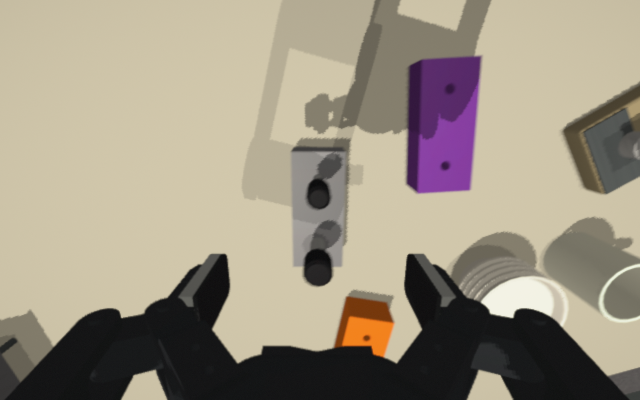

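```bash
cat >> h.py <<'E'
def wframe(fn=None):
    o=ctrl.get_obs(); f=ctrl.grab_frame('wrist')
    W=np.eye(4);W[:3,:3]=rot(o);W[:3,3]=o['tcp_pos']; f['world_from_camera']=W@np.array(f['T_tool_cam']); f['obs']=o
    if fn: cv2.imwrite('pics/'+fn,f['pixels'])
    return f
E
python3 - <<'E'
from h import *
np.set_printoptions(precision=2,suppress=True)
f=wframe()
cv2.imwrite('pics/w1c.png',cv2.resize(f['pixels'][140:300,270:370],None,fx=5,fy=3.75*5/5*1.0 and 3.75,interpolation=cv2.INTER_CUBIC) if 0 else cv2.resize(f['pixels'][140:290,270:370],None,fx=4,fy=4,interpolation=cv2.INTER_CUBIC))
m=ctrl.masks_of('slim_pin','wrist')[0]['region'];ys,xs=np.nonzero(m);print(xs.min(),xs.max(),ys.min(),ys.max())
for P in ([477,-246,125],[477,-246,90],[477,-246,45],[551,-271,115]): print(P,proj(f,P))
E
```

```text
306 330 173 208
[477, -246, 125] [[317.57 200.48]]
[477, -246, 90] [[317.49 190.16]]
[477, -246, 45] [[317.4  179.92]]
[551, -271, 115] [[318.15 274.86]]
```

View pics/w1c.png

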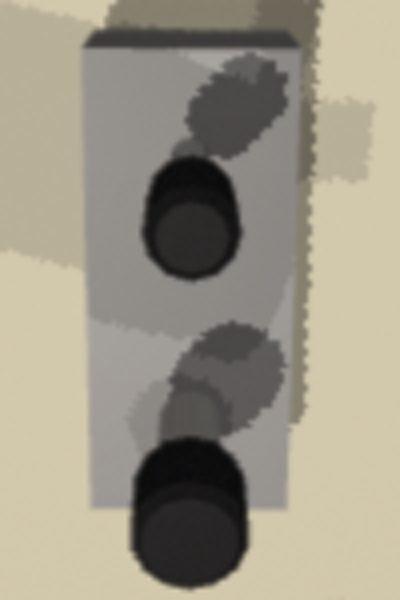

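Request:
{"fn": "servo_tool", "kwargs": {"targets": [[[2.0,0.17,-0.11,0,0,0],[4.0,0,0,0,0,0],[4.0,0,0,0,0,0],[3.0,0,0,0,0,0],[1.1,0,0,0,0,0],[0,0,0,0,0,0],[0,0,0,0,0,0]]]}}

```text
time: 5.25
tcp_pos: [478.0, -246.4, 92.3]
tcp_rot: [0.698, 0.117, 0.696, -0.118]
contact_force: [-0.0, -0.6, -0.7]
gripper_width: 85.5
```

```bash
python3 - <<'E'
from h import *
np.set_printoptions(precision=3,suppress=True)
plan([476.5,-245.8,90],70.8)
frame('wrist','w2.png')
E
```

```text
t 5.25 tcp [ 478.  -246.4   92.3] cur yaw 70.84
shift in cur axes cm [ 0.232  0.004 -0.161] in final axes [ 0.232  0.004 -0.16 ] turn [0.04 0.2  0.04]
```

View pics/w2.png

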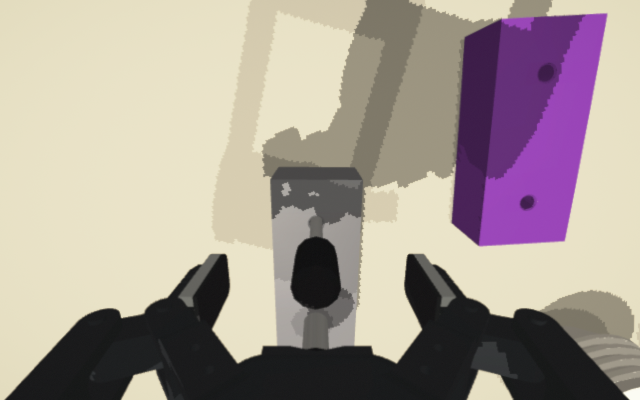

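The slim handle, at (316,272), sits centred between the pads at x≈228 and x≈405. Closing now.

Request:
{"fn": "servo_tool", "kwargs": {"targets": [[[0.2,0,0,0,0,0],[0,0,0,0,0,0],[0,0,0,0,0,0],[0,0,0,0,0,0],[0,0,0,0,0,0],[0,0,0,0,0,0],[0,0,0,0,0,0],[0,0,0,0,0,0]]], "claw": 0, "force": 80}}

```text
time: 6.3
tcp_pos: [477.0, -246.1, 88.5]
tcp_rot: [0.697, 0.118, 0.697, -0.118]
contact_force: [-1.1, 0.2, 2.9]
gripper_width: 20.2
```

```bash
python3 - <<'E'
from h import *
np.set_printoptions(precision=3,suppress=True)
plan([476.5,-245.8,90],70.8)
print(ctrl.get_obs()['contact_force'],ctrl.get_obs()['torque'])
frame('wrist','w3.png')
E
```

```text
t 6.3 tcp [ 477.  -246.1   88.5] cur yaw 70.81
shift in cur axes cm [-0.149  0.014 -0.057] in final axes [-0.149  0.014 -0.057] turn [0.01 0.02 0.01]
[-1.123  0.176  2.891] [-0.058  0.097  0.022]
```

View pics/w3.png

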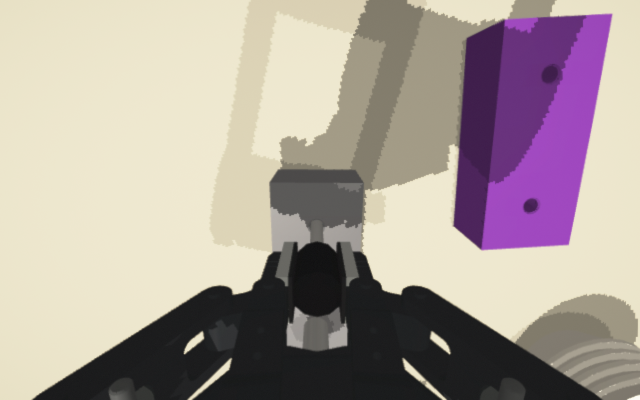

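Gripped: the handle is at (316,278) between the pads and the width reads 20 mm. Lifting straight up.

Request:
{"fn": "servo_tool", "kwargs": {"targets": [[[-0.5,0,0,0,0,0],[-1.0,0,0,0,0,0],[-1.5,0,0,0,0,0],[-2.0,0,0,0,0,0],[-2.5,0,0,0,0,0],[-3.0,0,0,0,0,0],[-2.5,0,0,0,0,0],[-1,0,0,0,0,0],[0,0,0,0,0,0],[0,0,0,0,0,0]]]}}

```text
time: 7.6
tcp_pos: [476.4, -245.6, 227.0]
tcp_rot: [0.696, 0.118, 0.698, -0.117]
contact_force: [0.4, -0.1, -1.5]
gripper_width: 20.1
```

```bash
python3 - <<'E'
from h import *
np.set_printoptions(precision=3,suppress=True)
o=ctrl.get_obs();print(o['contact_force'],o['torque'],o['gripper_width'],o['joints'])
plan([476.5,-245.8,228],70.8)
fw=wframe('w4.png');fs=frame('scene');ft=frame('top')
a=cv2.resize(fs['pixels'][110:230,160:260],None,fx=5,fy=5,interpolation=cv2.INTER_CUBIC)
b=cv2.resize(ft['pixels'][200:300,370:430],None,fx=5,fy=5,interpolation=cv2.INTER_CUBIC)
c=np.zeros((600,800,3),np.uint8);c[:600,:500]=a;c[:500,500:800]=b
cv2.imwrite('pics/crop4.png',c)
t=o['tcp_pos'];print('expected tip scene',proj(fs,[t[0],t[1],t[2]+18.7-97.5]))
for n in ('scene','top','wrist'):
  print(n,[(np.round(d['centre'],1).tolist(),round(d['p'],2)) for d in ctrl.pinpoint('pin_tip',n)])
plan([558,103,228],70.8)
E
```

```text
[ 0.45  -0.147 -1.488] [ 0.029 -0.026 -0.032] 20.05936885737183 [-0.582  0.059  1.41   0.     1.676 -1.818]
t 7.6 tcp [ 476.4 -245.6  227. ] cur yaw 70.82
shift in cur axes cm [-0.104 -0.015  0.014] in final axes [-0.104 -0.016  0.014] turn [ 0.02 -0.14 -0.04]
expected tip scene [[212.437 163.87 ]]
scene [([477.4, -250.2, 151.4], 0.7)]
top [([559.7, 100.1, 3.9], 0.39)]
wrist [([476.5, -241.6, 147.3], 0.79)]
t 7.9 tcp [ 476.7 -245.8  227.6] cur yaw 70.81
shift in cur axes cm [-0.019 35.618 -3.788] in final axes [-0.039 35.617 -3.797] turn [ 0.01 -0.07 -0.02]
```

View pics/w4.png

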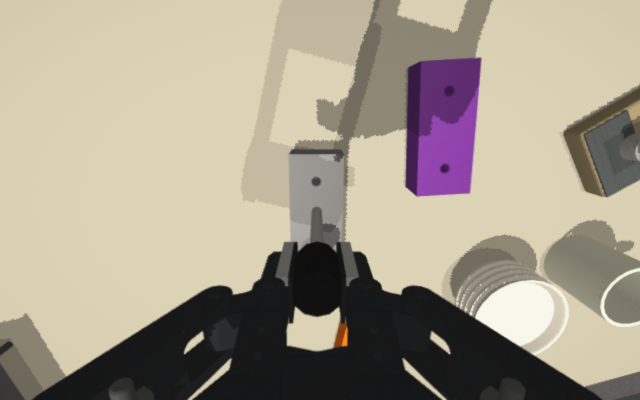

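View pics/crop4.png

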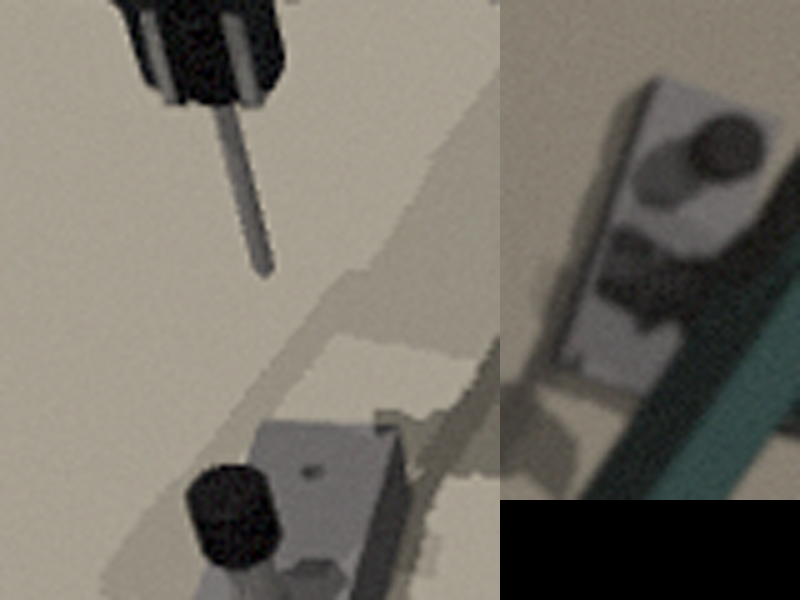

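The pin is out. Its tip shows at scene (212,165), where an upright pin should be, and at wrist (316,207). Carrying it over the eyelet.

Request:
{"fn": "servo_tool", "kwargs": {"targets": [[[0,2,-0.2,0,0,0],[0,3.5,-0.4,0,0,0],[0,4,-0.4,0,0,0],[0,4,-0.4,0,0,0],[0,4,-0.4,0,0,0],[0,4,-0.4,0,0,0],[0,4,-0.5,0,0,0],[0,4,-0.5,0,0,0],[0,3.6,-0.4,0,0,0],[0,2.5,-0.2,0,0,0],[0,0,0,0,0,0],[0,0,0,0,0,0]]]}}

```text
time: 9.4
tcp_pos: [557.6, 103.0, 228.3]
tcp_rot: [0.697, 0.118, 0.697, -0.118]
contact_force: [-0.0, -0.8, 0.5]
gripper_width: 19.9
```

```bash
python3 - <<'E'
from h import *
np.set_printoptions(precision=3,suppress=True)
plan([558,103,228],70.8)
fw=wframe();fs=frame('scene')
a=cv2.resize(fs['pixels'][90:220,350:430],None,fx=4.5,fy=4.5,interpolation=cv2.INTER_CUBIC)
b=cv2.resize(fw['pixels'][160:300,265:365],None,fx=4,fy=4,interpolation=cv2.INTER_CUBIC)
c=np.zeros((600,800,3),np.uint8);c[:a.shape[0],:a.shape[1]]=a;c[:560,380:780]=b
cv2.imwrite('pics/crop5.png',c)
for n in ('scene','wrist'):
 for q in ('pin_tip','eyelet'):
  print(n,q,[(np.round(d['centre'],1).tolist(),round(d['p'],2)) for d in ctrl.pinpoint(q,n)])
E
```

```text
t 9.4 tcp [557.6 103.  228.3] cur yaw 70.85
shift in cur axes cm [0.033 0.014 0.038] in final axes [0.033 0.014 0.038] turn [ 0.05 -0.01  0.02]
scene pin_tip [([559.5, 103.0, 149.7], 0.89)]
scene eyelet [([561.2, 103.7, 104.3], 0.69)]
wrist pin_tip [([559.1, 107.6, 146.8], 0.77)]
wrist eyelet [([559.6, 105.1, 104.6], 0.76)]
```

View pics/crop5.png

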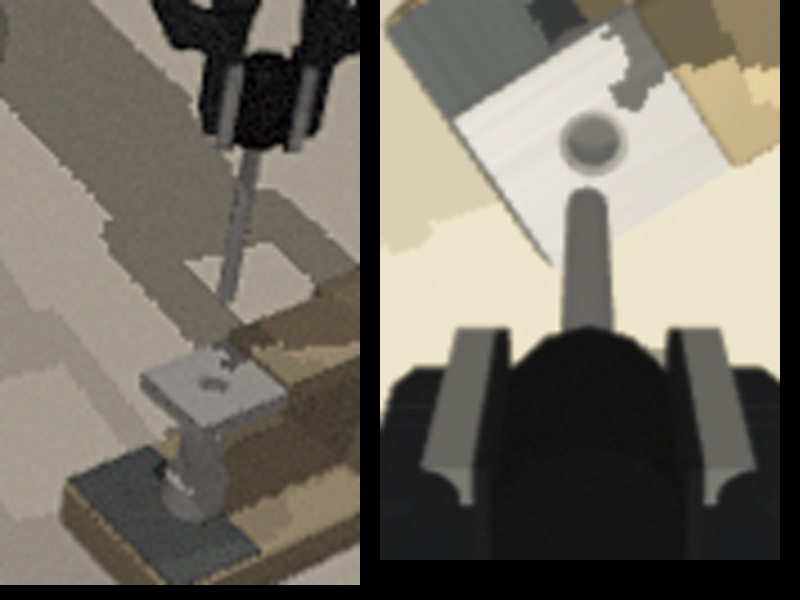

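```bash
cat >> h.py <<'E'
def circ(c,r,n=40):
    a=np.linspace(0,2*np.pi,n); return np.stack([c[0]+r*np.cos(a),c[1]+r*np.sin(a),c[2]+0*a],1)
E
python3 - <<'E'
from h import *
np.set_printoptions(precision=2,suppress=True)
fw=wframe();fs=frame('scene')
o=fw['obs'];t=o['tcp_pos'];print(t)
print('eye w',atz(fw,(317.9,195.4),105),'eye s',atz(fs,(350+213/4.5-.4,90+384/4.5-.4),105))
tip=np.array([t[0],t[1],t[2]+18.7-97.5]); print('tip nominal',tip)
def draw(f,x0,y0,w,h,s,tip,eye):
    im=cv2.resize(f['pixels'][y0:y0+h,x0:x0+w],None,fx=s,fy=s,interpolation=cv2.INTER_CUBIC)
    for c,r,col in [(tip,2.5,(0,0,255)),(tip+[0,0,3],4,(0,128,255)),(tip+[0,0,40],4,(0,255,255)),(eye,6,(0,255,0)),(eye-[0,0,10],6,(255,255,0))]:
        p=proj(f,circ(c,r)); p=((p-[x0,y0]+.5)*s-.5)
        cv2.polylines(im,[np.round(p*8).astype(int)],True,col,1,cv2.LINE_AA,3)
    return im
e=np.array([558.5,103.5,105])
c=np.zeros((600,800,3),np.uint8)
b=draw(fw,285,170,65,60,6,tip,atz(fw,(317.9,195.4),105)); c[:360,:390]=b
b=draw(fs,375,130,60,60,6,tip,atz(fs,(350+213/4.5-.4,90+384/4.5-.4),105)); c[:360,400:760]=b
cv2.imwrite('pics/ov6.png',c)
E
```

```text
[557.97 102.06 228.46]
eye w [558.31 103.68 105.  ] eye s [562.17 102.6  105.  ]
tip nominal [557.97 102.06 149.66]
```

View pics/ov6.png

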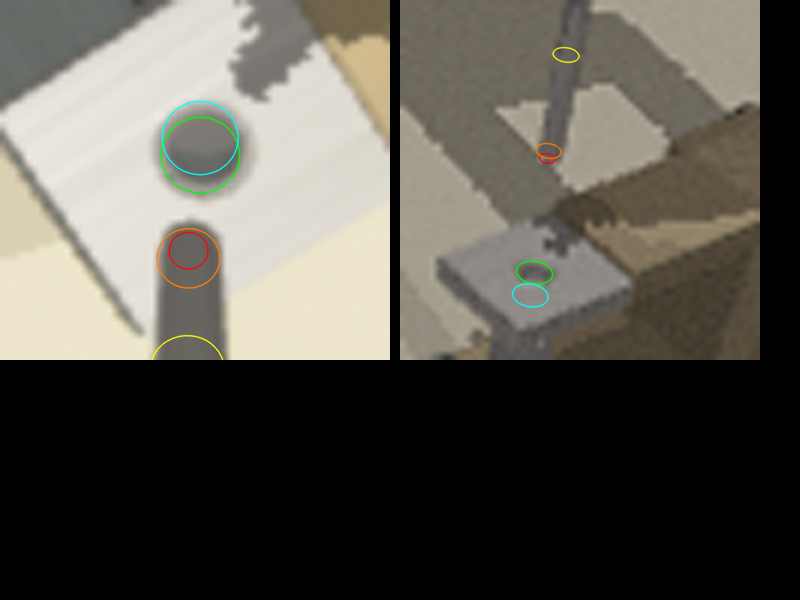

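Request:
{"fn": "servo_tool", "kwargs": {"targets": [[[1.0,0.12,0,0,0,0],[1.2,0,0,0,0,0],[1.0,0,0,0,0,0],[0.4,0,0,0,0,0],[0,0,0,0,0,0],[0,0,0,0,0,0]]]}}

```text
time: 10.55
tcp_pos: [558.7, 103.9, 192.8]
tcp_rot: [0.698, 0.118, 0.697, -0.118]
contact_force: [-0.1, -0.2, -0.5]
gripper_width: 20.5
```

```bash
cat >> h.py <<'E'
def draw(f,x0,y0,w,h,s,tip,eye):
    im=cv2.resize(f['pixels'][y0:y0+h,x0:x0+w],None,fx=s,fy=s,interpolation=cv2.INTER_CUBIC)
    for c,r,col in [(tip,2.5,(0,0,255)),(tip+[0,0,3],4,(0,128,255)),(tip+[0,0,40],4,(0,255,255)),(eye,6,(0,255,0))]:
        p=proj(f,circ(c,r)); p=((p-[x0,y0]+.5)*s-.5)
        cv2.polylines(im,[np.round(p*8).astype(int)],True,col,1,cv2.LINE_AA,3)
    return im
E
python3 - <<'E'
from h import *
np.set_printoptions(precision=2,suppress=True)
fw=wframe();fs=frame('scene')
t=fw['obs']['tcp_pos'];print(t,fw['obs']['contact_force'],fw['obs']['time'])
tip=np.array([t[0],t[1],t[2]+18.7-97.5]); print('tip nominal',tip)
c=np.zeros((600,800,3),np.uint8)
eye=np.array([t[0],t[1],105])
c[:480,:390]=draw(fw,285,170,65,80,6,tip,eye)
c[:480,400:790]=draw(fs,370,130,65,80,6,tip,eye)
cv2.imwrite('pics/ov7.png',c)
E
```

```text
[558.7  103.89 192.84] [-0.1  -0.24 -0.54] 10.55
tip nominal [558.7  103.89 114.04]
```

View pics/ov7.png

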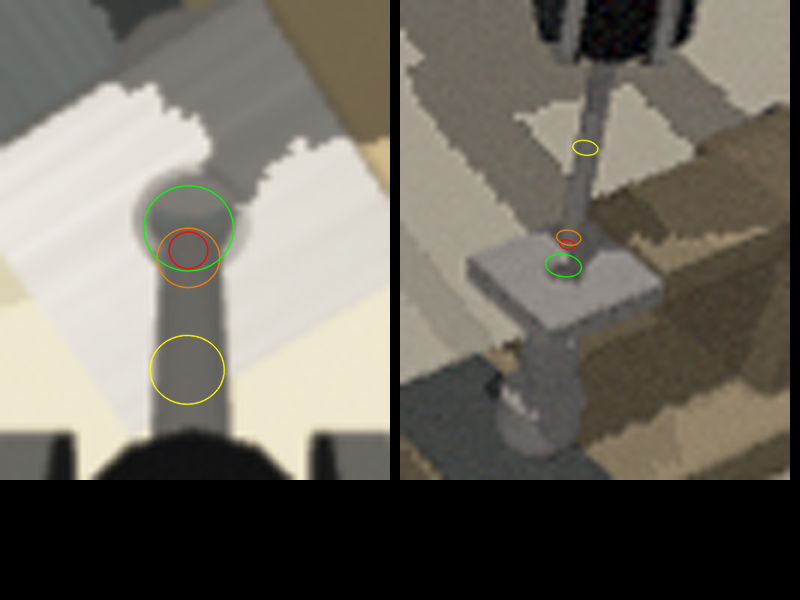

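In the wrist view the tip (x≈191 in the crop) is in line with the eyelet ring (x 133–250), and both views show it just above the hole. I'll go down a little and check again.

Request:
{"fn": "servo_tool", "kwargs": {"targets": [[[0.3,0,0,0,0,0],[0.3,0,0,0,0,0],[0,0,0,0,0,0],[0,0,0,0,0,0]]]}}

```text
time: 11.15
tcp_pos: [558.4, 103.9, 186.3]
tcp_rot: [0.697, 0.118, 0.697, -0.118]
contact_force: [0.9, 0.1, -0.1]
gripper_width: 20.5
```

```bash
python3 - <<'E'
from h import *
np.set_printoptions(precision=2,suppress=True)
fw=wframe();fs=frame('scene')
t=fw['obs']['tcp_pos'];print(t,fw['obs']['contact_force'],fw['obs']['time'])
c=np.zeros((600,800,3),np.uint8)
a=fw['pixels'][190:240,290:345]; a=cv2.resize(a,None,fx=8,fy=8,interpolation=cv2.INTER_CUBIC); a=cv2.normalize(a.astype(float),None,0,255,cv2.NORM_MINMAX); a=255*(a/255)**.6
c[:400,:440]=a
a=fs['pixels'][150:190,370:412]; c[:320,450:786]=np.clip(cv2.resize(a,None,fx=8,fy=8,interpolation=cv2.INTER_CUBIC)*1.5,0,255)
cv2.imwrite('pics/ov8.png',c)
E
```

```text
[558.38 103.86 186.26] [ 0.88  0.1  -0.14] 11.15
```

View pics/ov8.png

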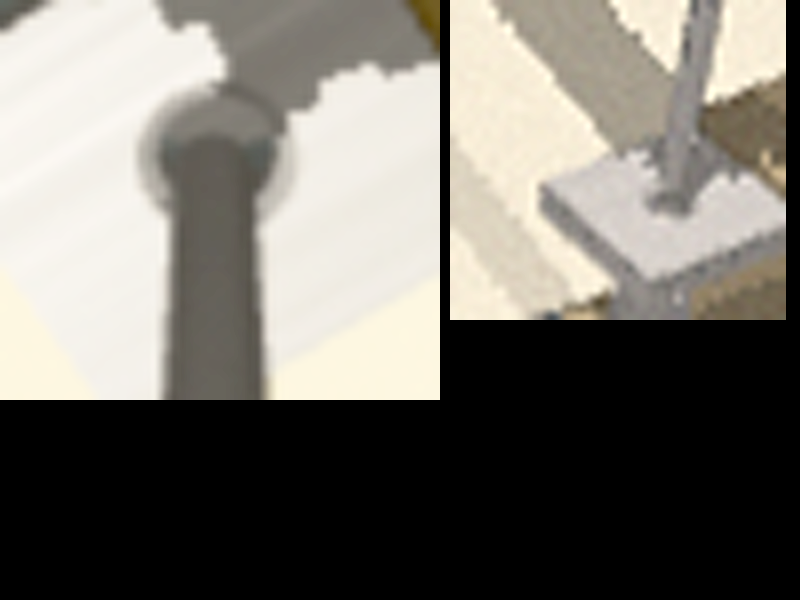

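The tip sits inside the ring, whose centre is at about (218,163) in the crop. I'll lower it in small steps while watching the force.

Request:
{"fn": "servo_tool", "kwargs": {"targets": [[[0.2,0.02,0,0,0,0],[0.2,0,0,0,0,0],[0.2,0,0,0,0,0],[0,0,0,0,0,0],[0,0,0,0,0,0]]]}}

```text
time: 11.88
tcp_pos: [558.5, 104.0, 180.3]
tcp_rot: [0.697, 0.118, 0.697, -0.118]
contact_force: [-0.3, -0.2, -0.2]
gripper_width: 20.1
```

```bash
python3 - <<'E'
from h import *
np.set_printoptions(precision=2,suppress=True)
fw=wframe();fs=frame('scene')
o=fw['obs'];print(o['tcp_pos'],o['contact_force'],o['torque'],o['time'])
c=np.zeros((600,800,3),np.uint8)
a=fw['pixels'][190:240,290:345]; a=cv2.resize(a,None,fx=8,fy=8,interpolation=cv2.INTER_CUBIC); a=cv2.normalize(a.astype(float),None,0,255,cv2.NORM_MINMAX); a=255*(a/255)**.6
c[:400,:440]=a
a=fs['pixels'][150:190,370:412]; c[:320,450:786]=np.clip(cv2.resize(a,None,fx=8,fy=8,interpolation=cv2.INTER_CUBIC)*1.5,0,255)
cv2.imwrite('pics/ov9.png',c)
E
```

```text
[558.5  104.04 180.33] [-0.29 -0.2  -0.19] [-0.03 -0.    0.03] 11.875
```

View pics/ov9.png

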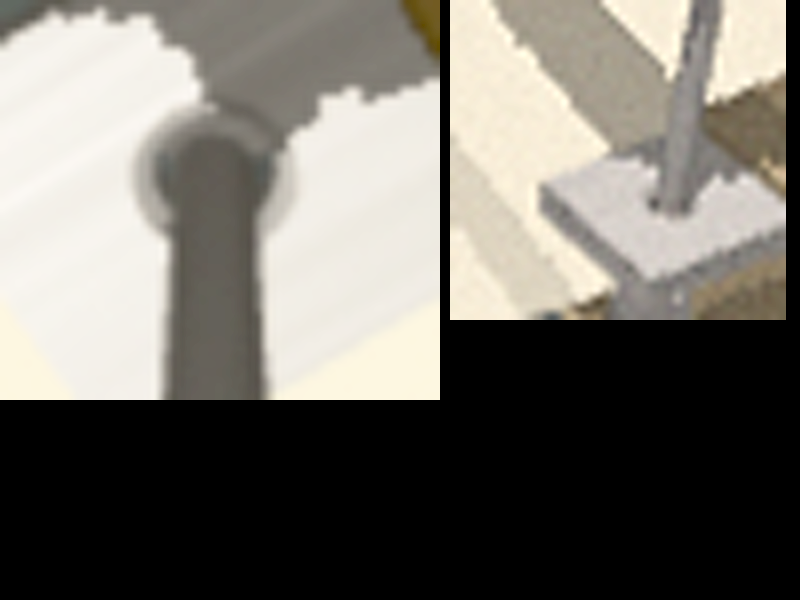

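Request:
{"fn": "servo_tool", "kwargs": {"targets": [[[0.2,0,0.05,0,0,0],[0.3,0,0,0,0,0],[0.3,0,0,0,0,0],[0.2,0,0,0,0,0],[0,0,0,0,0,0],[0,0,0,0,0,0]]]}}

```text
time: 12.72
tcp_pos: [559.0, 103.9, 170.4]
tcp_rot: [0.697, 0.118, 0.697, -0.118]
contact_force: [0.1, -0.6, 0.0]
gripper_width: 20.0
```

```bash
python3 - <<'E'
from h import *
np.set_printoptions(precision=2,suppress=True)
fw=wframe();fs=frame('scene')
o=fw['obs'];print(o['tcp_pos'],o['contact_force'],o['torque'],o['time'])
c=np.zeros((600,800,3),np.uint8)
a=fw['pixels'][190:240,290:345]; a=cv2.resize(a,None,fx=8,fy=8,interpolation=cv2.INTER_CUBIC); a=cv2.normalize(a.astype(float),None,0,255,cv2.NORM_MINMAX); a=255*(a/255)**.6
c[:400,:440]=a
a=fs['pixels'][150:210,370:412]; c[:480,450:786]=np.clip(cv2.resize(a,None,fx=8,fy=8,interpolation=cv2.INTER_CUBIC)*1.5,0,255)
cv2.imwrite('pics/ov10.png',c)
E
```

```text
[559.   103.88 170.43] [ 0.1  -0.56  0.03] [ 0.02 -0.03  0.05] 12.725
```

View pics/ov10.png

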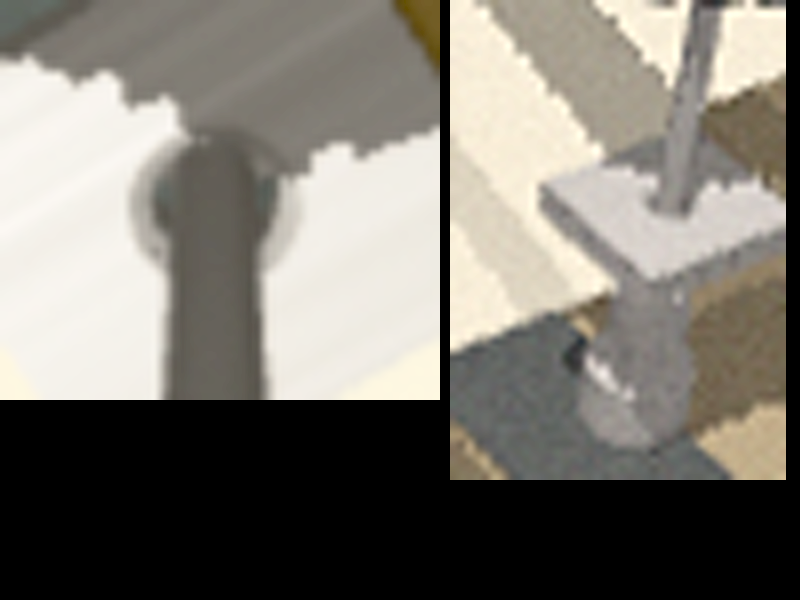

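The tip is about 13 mm through the eyelet with no side force. The ring (x 130–298) is centred on the shaft (x 168–257). Continuing to the plunger.

Request:
{"fn": "servo_tool", "kwargs": {"targets": [[[0.4,0,0,0,0,0],[0.5,0,0,0,0,0],[0.5,0,0,0,0,0],[0.3,0,0,0,0,0],[0.2,0,0,0,0,0],[0,0,0,0,0,0],[0,0,0,0,0,0]]]}}

```text
time: 13.7
tcp_pos: [559.1, 103.9, 151.5]
tcp_rot: [0.697, 0.118, 0.697, -0.118]
contact_force: [0.6, 0.7, -1.1]
gripper_width: 19.7
```

Request:
{"fn": "servo_tool", "kwargs": {"targets": [[[0.2,0,0,0,0,0],[0.2,0,0,0,0,0],[0.2,0,0,0,0,0],[0,0,0,0,0,0],[0,0,0,0,0,0]]]}}

```text
time: 14.32
tcp_pos: [559.2, 103.9, 146.0]
tcp_rot: [0.698, 0.118, 0.697, -0.118]
contact_force: [-0.7, -0.8, 4.6]
gripper_width: 19.8
```

Request:
{"fn": "servo_tool", "kwargs": {"targets": [[[0.2,0,0,0,0,0],[0.2,0,0,0,0,0],[0.2,0,0,0,0,0],[0,0,0,0,0,0],[0,0,0,0,0,0]]]}}

```text
time: 14.95
tcp_pos: [559.4, 103.9, 140.2]
tcp_rot: [0.698, 0.118, 0.697, -0.118]
contact_force: [-1.1, -0.6, 6.4]
gripper_width: 20.2
```

Request:
{"fn": "servo_tool", "kwargs": {"targets": [[[0.1,0,0,0,0,0],[0.1,0,0,0,0,0],[0,0,0,0,0,0],[0,0,0,0,0,0]]]}}

```text
time: 15.45
tcp_pos: [559.4, 103.9, 138.5]
tcp_rot: [0.698, 0.118, 0.697, -0.118]
contact_force: [-1.9, -1.0, 7.5]
gripper_width: 20.2
```

Request:
{"fn": "servo_tool", "kwargs": {"targets": [[[0.05,0,0,0,0,0],[0.05,0,0,0,0,0],[0.05,0,0,0,0,0],[0,0,0,0,0,0],[0,0,0,0,0,0]]]}}

```text
time: 16.08
tcp_pos: [559.4, 103.9, 137.2]
tcp_rot: [0.698, 0.118, 0.697, -0.118]
contact_force: [-1.3, -0.6, 9.0]
gripper_width: 19.9
```

Request:
{"fn": "servo_tool", "kwargs": {"targets": [[[0.04,0,0,0,0,0],[0.04,0,0,0,0,0],[0,0,0,0,0,0],[0,0,0,0,0,0]]]}}

```text
time: 16.58
tcp_pos: [559.5, 103.9, 136.5]
tcp_rot: [0.698, 0.118, 0.697, -0.118]
contact_force: [-0.9, -0.1, 7.6]
gripper_width: 20.1
```

```bash
python3 - <<'E'
from h import *
np.set_printoptions(precision=3,suppress=True)
o=ctrl.get_obs();print(o['tcp_pos'],o['contact_force'],o['torque'],o['time'])
M=rot(o);print('tool x axis',M[:,0],'tilt deg',np.degrees(np.arccos(-M[2,0])))
fw=wframe('w11.png');fs=frame('scene')
c=np.zeros((600,800,3),np.uint8)
a=fw['pixels'][190:240,290:345]; a=cv2.resize(a,None,fx=8,fy=8,interpolation=cv2.INTER_CUBIC); a=cv2.normalize(a.astype(float),None,0,255,cv2.NORM_MINMAX); a=255*(a/255)**.6
c[:400,:440]=a
a=fs['pixels'][130:205,370:414]; c[:600,450:802]=np.clip(cv2.resize(a,None,fx=8,fy=8,interpolation=cv2.INTER_CUBIC)*1.5,0,255)[:,:350]
cv2.imwrite('pics/ov11.png',c)
E
```

```text
[559.463 103.864 136.492] [-0.857 -0.13   7.636] [-0.125  0.364  0.036] 16.575
tool x axis [ 0.002  0.    -1.   ] tilt deg 0.11818633201766274
```

View pics/ov11.png

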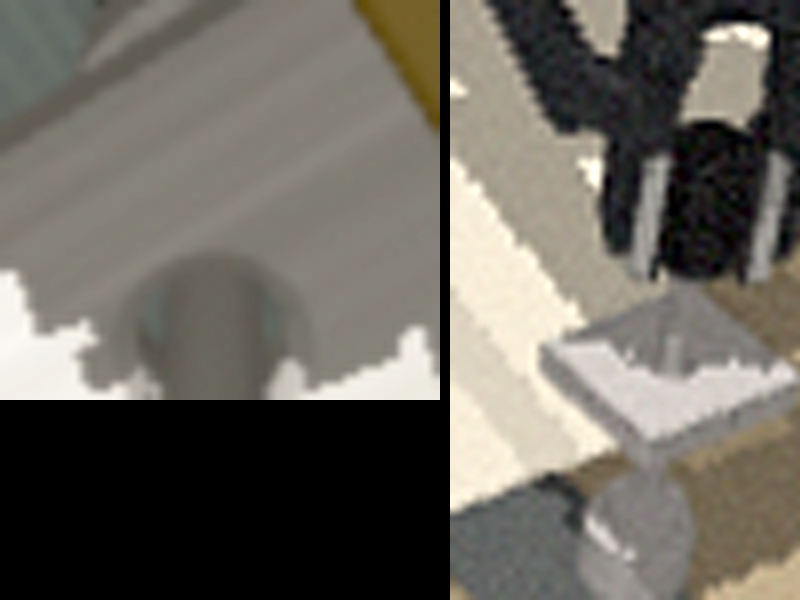

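The pin is centred in the hole (ring x 130–310, shaft x 163–265) and the fingers are clear of the plate. The force is still the spring's, so I'll keep pressing to the stop.

Request:
{"fn": "servo_tool", "kwargs": {"targets": [[[0.04,0,0,0,0,0],[0.04,0,0,0,0,0],[0,0,0,0,0,0],[0,0,0,0,0,0]]]}}

```text
time: 17.18
tcp_pos: [559.6, 103.9, 136.3]
tcp_rot: [0.698, 0.118, 0.696, -0.118]
contact_force: [-2.4, -1.2, 9.9]
gripper_width: 20.1
```

Request:
{"fn": "servo_tool", "kwargs": {"targets": [[[0.04,0,0,0,0,0],[0,0,0,0,0,0],[0,0,0,0,0,0]]]}}

```text
time: 17.55
tcp_pos: [559.7, 103.8, 136.2]
tcp_rot: [0.698, 0.118, 0.696, -0.118]
contact_force: [-2.2, -0.1, 12.0]
gripper_width: 20.2
```

Request:
{"fn": "servo_tool", "kwargs": {"targets": [[[0.04,0,0,0,0,0],[0,0,0,0,0,0],[0,0,0,0,0,0],[0,0,0,0,0,0]]]}}

```text
time: 18.05
tcp_pos: [559.7, 103.8, 136.2]
tcp_rot: [0.698, 0.118, 0.696, -0.118]
contact_force: [-2.2, -0.7, 12.8]
gripper_width: 20.3
```

```bash
python3 - <<'E'
from h import *
np.set_printoptions(precision=3,suppress=True)
for i in range(6):
    fs=frame('scene');o=ctrl.get_obs();print(o['tcp_pos'],o['contact_force'],o['torque'],o['time'])
M=rot(o);print('tilt deg',np.degrees(np.arccos(-M[2,0])))
fw=wframe('w12.png');ft=frame('top')
c=np.zeros((600,800,3),np.uint8)
a=fs['pixels'][120:215,345:425]; c[:570,:480]=np.clip(cv2.resize(a,None,fx=6,fy=6,interpolation=cv2.INTER_CUBIC)*1.5,0,255)
a=fw['pixels'][200:320,280:355]; c[:480,490:790]=np.clip(cv2.resize(a,None,fx=4,fy=4,interpolation=cv2.INTER_CUBIC)*1.4,0,255)
cv2.imwrite('pics/ov12.png',c)
cv2.imwrite('pics/s12.png',fs['pixels'])
for n in ('scene','wrist'):
 for q in ('pin_tip','pin_grip','plunger_top','stepped_pin','bowls','mug','spray_can'):
  print(n,q,[(np.round(d['centre'],1).tolist(),round(d['p'],2)) for d in ctrl.pinpoint(q,n)])
E
```

```text
[559.758 103.833 136.188] [-2.87  -1.402 12.947] [-0.149  0.647  0.026] 18.1
[559.741 103.849 136.141] [-2.781 -0.934 11.589] [-0.211  0.662 -0.048] 18.15
[559.752 103.813 136.149] [-2.066 -1.227 12.818] [-0.176  0.616 -0.002] 18.2
[559.736 103.819 136.157] [-2.481 -0.447 11.66 ] [-0.159  0.624 -0.019] 18.25
[559.751 103.835 136.173] [-2.564 -0.727 11.736] [-0.154  0.653 -0.002] 18.3
[559.756 103.83  136.208] [-2.182 -1.324 11.711] [-0.159  0.625  0.003] 18.35
tilt deg 0.19858193136363175
scene pin_tip []
scene pin_grip [([560.5, 103.7, 157.3], 0.59), ([698.1, -81.3, -1.4], 0.45)]
scene plunger_top [([558.6, 103.4, 58.9], 0.56)]
scene stepped_pin [([552.1, -272.3, 22.9], 0.89)]
scene bowls [([700.6, -80.4, -2.0], 0.69)]
scene mug [([704.4, 46.2, 0.7], 0.95)]
scene spray_can [([713.3, 201.2, -0.5], 0.73)]
wrist pin_tip []
wrist pin_grip [([561.5, 102.6, 154.5], 0.71)]
wrist plunger_top []
wrist stepped_pin []
wrist bowls [([705.3, -75.9, 3.0], 0.83)]
wrist mug [([704.4, 46.0, -2.5], 0.76)]
wrist spray_can [([711.4, 200.6, -4.1], 0.61)]
```

View pics/ov12.png

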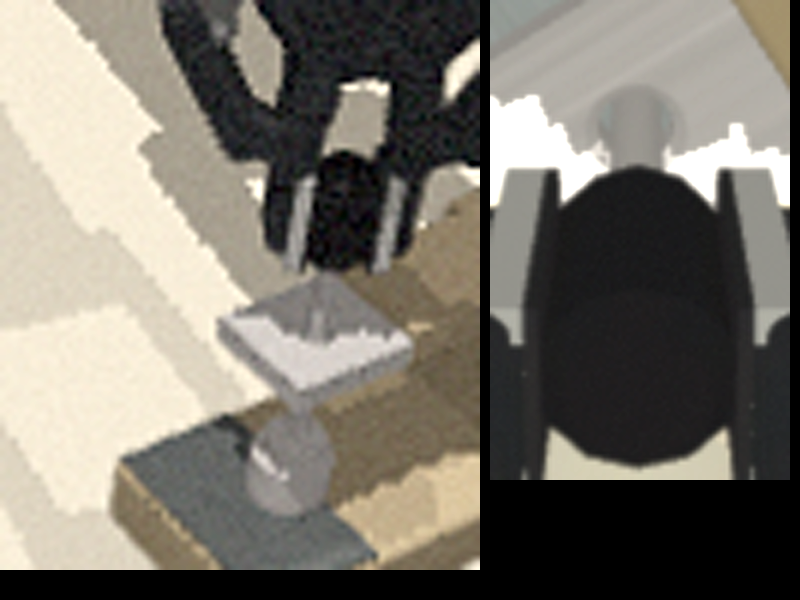

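View pics/s12.png

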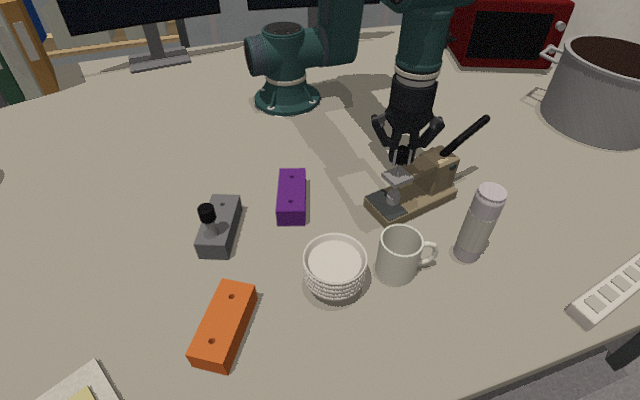

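```bash
python3 - <<'E'
from h import *
print(ctrl.sign_off()); o=ctrl.get_obs(); print(o['time'],o['tcp_pos'],o['contact_force'],o['gripper_width'])
E
```

```text
the job is handed in; nothing more can be done
None
the job is handed in; nothing more can be done
```

I drew the slim pin from the grey stand, passed it down through the eyelet and pressed the plunger to its stop. I handed the job in at about 18.5 s with the arm still holding it there. No verdict was reported.

**Last checks:**
- **Press:** the wrist force was about 12 N (1.2 kg), above the spring's 9.5 N at the stop. The tool had stalled at 136.2 mm, against 136.8 mm expected at the stop. The network put the plunger top at 58.9 mm, against 58 mm at the stop.
- **Pin:** the tool was tilted 0.2°, the shaft looked centred in the hole, and the handle was held at its middle (opening about 20 mm). The scene picture showed the fingers clear of the punch.
- **Other objects:** the stepped pin is still in its socket. The bowls, mug and spray can read within about 7 mm of their starting positions, close to the networks' own error of about 4 mm.

**Disagreements:**
- There was a steady side force of about 2.5 N on the tool, and it drifted about 0.7 mm sideways under load. Both are small against the 4 mm limit.
- The scene camera placed the eyelet about 4 mm further out in x than the wrist and top cameras did. I trusted the wrist view, and the pin went in without resistance.
- The tip cannot be seen under the plate, so its contact with the plunger is inferred from force and height.

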